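Fill up the gel caster's pack with the spacer and hold it pressed shut

ROBOT

A 6-joint arm with a two-finger parallel gripper is mounted at the origin on a cart in front of the work surface, level with it; the furniture and walls round the work are solid. World frame = base frame: x ahead of the robot, y to its left, z up, the work surface at z = 0. Lengths are in m, angles in rad, forces in N, time in s.
With the tool pointing down it reaches from about 0.275 to 0.825 m from the base axis. Payload 4.9 kg.
Tool frame: the origin (TCP) lies midway between the tips of the shut fingers; the grasp point (between the pads) lies 19 mm behind it (robot.pinch_z is the distance from the TCP to the grasp point, in m); z points along the fingers, y is the line along which they close (so a half turn about z gives the same grasp; the last joint's range is limited). The gripper opens to 85 mm and grips with 20 to 120 N. Pads are 22 mm wide; open, the fingers measure 114 mm over their backs; the gripper's body (76 mm by 85 mm) begins 54 mm behind the grasp point. The pads swing forward as they close: fully open they stand 13 mm farther back than shut.
Start: joints at [-1.31, 0.326, -0.193, 1.052, 0, 1.437], TCP at [0.212, -0.508, 0.198] pointing down, gripper open.
Joint ranges: [-2.65, 2.65], [-0.97, 1.79], [-1.3, 1.35], [-1.93, 2.1], [-1.47, 1.37], [-3.14, 3.14]. Speed limits (rad/s): [2.57, 2.57, 3.14, 3.14, 3.14, 3.14].

INTERFACE

Orientations are given as a unit quaternion [x, y, z, w].
In Python, from station import robot gives the robot as it stands.
- The arm moves only by the tool apply_moves, never from a script. Its argument "series" is a list that holds one entry, the list of rows, each a list of 7 numbers: the closure, from -1 (fully open) to 1 (shut), then the shift along the tool's x, y, z in units of 40 mm (1.0 is 40 mm), then the turn, a rotation vector about the tool's x, y, z in units of 8 degrees (1.0 is 8 degrees). A call has 1 to 20 rows; each row is the pose to reach, as a shift and turn from the pose commanded when the call began, along the tool's axes at that moment; what a row does not reach only later rows make up. A row lasts 1/10 s, in which the tool goes at most 50 mm and 8.59 degrees, less where a joint would pass 70% of its speed; a pose out of reach is approached as far as the arm can. A call with a gripper value outside its range is refused whole. The fingers move at their own pace and stop on an object; the grip force is fixed at half the most. Time passes only in rows, so rows that repeat a pose let the fingers close. It gives the time, the measured TCP pose, the force, the opening and the grip force at its end, in the units of the state.
- robot.observe(): the state, without advancing time (a new reading comes with each control period).
- robot.grab_frame(name): name is "side" or "top"; returns (picture, depth): 384x512x3 uint8, red, green, blue; 384x512 float32, m along the optical axis (not along the pixel's ray), 0 where there is no reading.
- robot.camera_info(name): a dict with "mtx" (3x3 intrinsics, pixels), "dist" ([k1, k2, p1, p2, k3] as OpenCV has them; the pictures are not rectified), "T" (4x4, takes a point from camera to world coordinates). Camera axes: x right, y down, z forward; pixel columns grow to the right and rows downward; lengths in m; the calibration is good to about 2 mm. A picture is of the moment at which its call begins. camera_info takes no time and is no camera call.
- robot.sign_off(): hands the job in; it is judged then, once.
Trained networks look in the newest picture that a camera, given by its name, has taken for a name from the list of things; names that differ only in an ending like _2 or _b are one class to them, and where a whole thing is asked for, a point or a joint stands for the part that bears it (a point fixed in the world has none). Each returns a list of dicts, best first, with "p" (0 to 1); they miss things now and then, are a little off and sometimes report something else, mostly with a low value. They report only what shows in the picture. A call takes as long as a camera call. They do not tell look-alikes from the thing itself.
- robot.find_in(label, camera): "point" ([x, y, z] in m, in world coordinates, good to about 4 mm: the middle of the surface that is visible of it).
- robot.place_of(label, camera): "point" ([x, y, z] in m, in world coordinates, good to about 4 mm: a listed point, or the origin of a listed thing).
The state is a dict: "time_s": time; "joint_pos": joint angles; "joint_velocities": joint speeds; "effort": joint torques, N m; "tcp_pos": TCP position; "tool_rot": TCP orientation; "wrist_force": force on the tool from outside, world axes, zero at the start; "moment": the same for the moment, N m; "grip_width": opening from 0.0 (shut) to 1.0 (fully open); "gripper_force": force on a finger pad.
Only numpy, scipy, OpenCV 4.12 (cv2) and the standard library are available. Lean on these libraries where they do the work, as an engineer would, in place of code of your own. Each camera call takes 0.05 s, during which the arm holds its last target. There are 200 camera calls.

TASK

Get the gel caster ready for its clamps: take the spacer plate out of the drying rack by its upright tab and slide it straight down into the one gap between the standing cassettes that is wide enough for it, right behind the thin cassette, until it stands on the chamber floor, and let go of it. Then gently push the round palm knob so that the sprung press plate closes up the whole pack and its face comes flush with the front ends of the chamber's side walls, and keep it pressed there: the program finishes while still pushing. Leave the beaker and the bottles where they stand.

Things in the scene. Friction and masses are not known exactly. Their poses are not given: they have to be found in the camera images.
- gel_caster: Fixed white casting box, open on top, on a grey base 150 x 138 mm. Origin: on the bench, on the centre line; x runs along the pack, away from the operator, z up. Chamber: floor 12 mm up, y from -41 to +41 mm, wall tops 82 mm up; side walls run from x = 36 mm (front ends) to the back wall, rubber face at x = 100 mm. Three glass cassettes stand across it one behind another.
- cassette_thin: Thin glass cassette, 8 mm thick (x), 76 wide, 70 tall, grey side rails. Origin: middle of the lower edge of its front face, on the chamber floor; x, along the caster's x, points through it, so its rear face is at x = 8 mm. Slides along x only, at about 0.5 N. First, second or third in the row; the gap behind it, to the next cassette or the back wall, is 16 to 18 mm.
- cassette_thick_a: One of two like thick glass cassettes: 18 mm thick (x), 76 wide, 70 tall, grey side rails; origin, axes and sliding as for the thin one (rear face at x = 18 mm). The gap behind it is 6 to 8 mm, too narrow for the spacer.
- cassette_thick_b: The other thick glass cassette; the same in size, origin, axes and gap.
- spacer: White plastic plate standing upright in the drying rack: 10 mm thick (x), 62 wide (y), 70 tall, lowest 6 mm stepped in to 7 mm thick; on top in the middle a grip tab 10 mm thick (x), 30 wide (y), from 70 to 120 mm above the origin, the tallest thing in the rack. Origin: middle of the underside. Loose, 65 to 105 g. In the caster it stands on the floor, its x along the caster's x, either face first.
- plate_rack: Fixed white peg rack, base 128 x 84 x 8 mm, origin under its centre on the bench. Three slots at x = -40, 0, +40 mm, each between four upright pegs (tops 50 mm above the bench, 13 mm apart). The spacer stands in one, on the base, its plane along the rack's y; fixed bare glass plates 4 mm thick, 74 mm wide, tops 80 mm above the bench, stand in the other two.
- press_plate (a joint): Travel (m) of the sprung press plate, along the caster's x: 0 = fully out to the operator (at the start), growing as it is pushed to the back, where it closes up the row. With spacer and cassettes closed up it is flush with the side walls' front ends and reads 0.028. Springs push it out with about 4 N at 0, 7 N at 0.028; let go, it comes out again.
- press_knob (a point): Middle of the flat front face of the black palm knob on the press plate: 41 mm across, facing the operator, centre 60 mm above the bench, on the caster's centre line; moves with the press plate, 28 mm from out to flush. 20 mm behind it is a cross bar 128 mm wide, 50 to 70 mm above the bench. In front of it, above the base (12 mm), is free room.
- staining_beaker: Tall glass beaker, 52 mm wide, 85 mm high, loose, to the left of the caster; origin under its centre. To be left alone.
- amber_bottle: Amber bottle with a black cap, 33 mm wide, 60 mm high, loose, in front of the caster; origin under its centre. To be left alone.
- small_white_bottle: White bottle, 47 mm wide, 88 mm high, loose, behind the drying rack; origin under its centre. To be left alone.
- pump_top (a point): Middle of the top of the big blue pump box that stands fixed between caster and rack, 0.19 m above the bench; the pump reaches 0.18 m from here to the front, 0.10 m to the back and 0.12 m to either side.
Mind the look-alikes: they are no part of the job. There is more than one size of the spacer; the job needs the largest.

How it is judged:
On the way:
1. the spacer stands on the chamber floor in the gap right behind the thin cassette, let go (z of spacer in the frame of gel_caster between 0.008 and 0.0155 m and y of spacer in the frame of gel_caster between -0.011 and 0.011 m and angle between spacer's own z axis and vertical below 0.12 rad and x of spacer in the frame of cassette_thin between 0.01 and 0.023 m and contact force between the fingers and spacer below 0.1 N), for 0.2 s.
At the end, for the whole second after the job is handed in: Spacer released, on the chamber floor (within 4 mm) and touching the thin cassette's rear, within 11 mm of the centre line, upright within 0.12 rad; the robot still pushes the press plate with 5 to 50 N, flush with the wall ends within 2 mm (travel 26 to 30 mm), pack closed, at rest (z of spacer in the frame of gel_caster between 0.008 and 0.0155 m and y of spacer in the frame of gel_caster between -0.011 and 0.011 m and angle between spacer's own z axis and vertical below 0.12 rad and x of spacer in the frame of cassette_thin between 0.0105 and 0.0155 m and value of joint press_plate between 0.026 and 0.03 m and velocity of joint press_plate below 0.005 m/s and (contact force between the fingers and press_plate between 5 and 50 N or contact force between the arm and press_plate between 5 and 50 N) and contact force between spacer and cassette_thin above 0.5 N and contact force between the fingers and spacer below 0.1 N); the arm keeps its last pose, push and grip.
It fails at once if the glass beaker is moved by more than 2 cm (distance of staining_beaker from where it was at the start of the episode above 0.02 m).
It fails at once if the amber bottle is moved by more than 2 cm (distance of amber_bottle from where it was at the start of the episode above 0.02 m).
It fails at once if the small white bottle is moved by more than 2 cm (distance of small_white_bottle from where it was at the start of the episode above 0.02 m).
It fails at once if the glass pack is pressed with more than 60 N (contact force between the fingers and press_plate above 60 N).
It also fails if it takes over 56 s, if anything falls off the work surface, if the arm or the gripper's body presses on something with over 40 N, if the wrist force passes 120 N, or if a joint passes its speed limit or range.

## Working session

There is one attempt and no reset: what is moved stays moved. The work goes in short steps, Python scripts to look and compute and a tool call to move; the robot and the scene stay as the last step left them, time stands still between calls to the robot, and variables do not carry over. Pictures are saved under pics/ and viewed, at most 10 in all, crops included, and the job is handed in when it is done.

Besides the shell and the picture viewer there is one more tool, called as name([rows], argument=value, ...), one row to a line, values as JSON. apply_moves: Moves the arm, as the interface text tells. Its arguments: {"type":"object","properties":{"series":{"type":"array"}},"required":["series"]}

```bash
mkdir -p pics
cat > h.py <<'E'
import numpy as np, cv2
from station import robot
from scipy.spatial.transform import Rotation as R
def grab(n,save=None):
    im,d=robot.grab_frame(n)
    if save: cv2.imwrite('pics/'+save,im[:,:,::-1])
    return im,d
def cloud(n,d):
    c=robot.camera_info(n); K=np.array(c['mtx']);D=np.array(c['dist']);T=np.array(c['T'])
    v,u=np.mgrid[:384,:512]
    p=cv2.undistortPoints(np.stack([u,v],-1).reshape(-1,1,2).astype(float),K,D).reshape(384,512,2)
    P=np.dstack([p*d[...,None],d])
    W=P@T[:3,:3].T+T[:3,3]; W[d<=0]=np.nan
    return W
def pix(n,pts):
    c=robot.camera_info(n);T=np.linalg.inv(np.array(c['T']))
    q=np.asarray(pts,float).reshape(-1,3)@T[:3,:3].T+T[:3,3]
    return cv2.projectPoints(q,np.zeros(3),np.zeros(3),np.array(c['mtx']),np.array(c['dist']))[0].reshape(-1,2)
E
python3 - <<'E'
from h import *
np.set_printoptions(precision=3,suppress=True)
for n in ['side','top']:
    im,d=grab(n,n+'0.png'); np.save(n+'0.npy',d)
    print(n,np.array(robot.camera_info(n)['T']))
    for l in ['gel_caster','cassette_thin','cassette_thick_a','spacer','plate_rack','press_knob','staining_beaker','amber_bottle','small_white_bottle','pump_top']:
        for r in robot.place_of(l,n)[:4]: 
            if r['p']>.15: print(l,round(r['p'],2),np.array(r['point']),pix(n,r['point'])[0].round())
print(robot.observe())
E
```

```text
side [[ 0.02  -0.455  0.89  -0.83 ]
 [-1.    -0.016  0.015 -0.001]
 [ 0.007 -0.89  -0.455  0.819]
 [ 0.     0.     0.     1.   ]]
gel_caster 0.62 [ 0.517  0.233 -0.002] [208. 217.]
cassette_thick_a 0.52 [0.562 0.247 0.016] [206. 208.]
spacer 0.76 [ 0.483 -0.222  0.005] [324. 222.]
spacer 0.44 [ 0.666 -0.47  -0.005] [377. 203.]
spacer 0.42 [ 0.669 -0.153  0.001] [303. 200.]
plate_rack 0.72 [ 0.522 -0.237  0.002] [327. 218.]
plate_rack 0.32 [ 0.397  0.463 -0.003] [142. 233.]
press_knob 0.58 [0.494 0.229 0.057] [208. 207.]
staining_beaker 0.67 [ 0.4    0.464 -0.002] [142. 232.]
amber_bottle 0.68 [0.404 0.158 0.001] [224. 233.]
small_white_bottle 0.62 [ 0.67  -0.255  0.   ] [327. 200.]
top [[-0.025 -0.994  0.108  0.391]
 [-1.     0.022 -0.02   0.014]
 [ 0.018 -0.108 -0.994  1.525]
 [ 0.     0.     0.     1.   ]]
gel_caster 0.76 [0.515 0.238 0.003] [183. 204.]
cassette_thin 0.4 [0.591 0.259 0.009] [177. 183.]
cassette_thick_a 0.75 [0.566 0.247 0.009] [180. 190.]
cassette_thick_a 0.7 [0.54  0.243 0.013] [181. 197.]
spacer 0.62 [ 0.668 -0.471 -0.001] [379. 157.]
spacer 0.46 [ 0.48  -0.223  0.007] [313. 211.]
spacer 0.37 [ 0.671 -0.153 -0.002] [291. 159.]
plate_rack 0.84 [ 0.52  -0.241  0.001] [318. 200.]
press_knob 0.71 [0.491 0.231 0.064] [182. 210.]
amber_bottle 0.49 [0.409 0.161 0.005] [205. 234.]
small_white_bottle 0.7 [ 0.669 -0.259 -0.   ] [321. 158.]
pump_top 0.79 [ 0.499 -0.009  0.188] [253. 203.]
{'time_s': 1.1, 'joint_pos': array([-1.31 ,  0.326, -0.193,  1.052, -0.   ,  1.437]), 'joint_velocities': array([ 0.002, -0.   , -0.001, -0.001, -0.   ,  0.001]), 'effort': array([  0.   , -44.334,  26.276,   0.001,  -0.   ,   0.   ]), 'tcp_pos': array([ 0.212, -0.508,  0.198]), 'tool_rot': array([ 0.981,  0.196, -0.   ,  0.   ]), 'wrist_force': array([-0.186, -0.09 ,  0.562]), 'moment': array([ 0.028, -0.046,  0.021]), 'gripper_force': 0.0, 'grip_width': 0.9963009819528854}
```

Run:
```python
import cv2,numpy as np
s=cv2.imread('pics/side0.png');t=cv2.imread('pics/top0.png')
a=cv2.resize(s[130:290,120:440],(800,400));cv2.imwrite('pics/s1.png',a)
f=lambda im,x,y,w,h,k:cv2.resize(im[y:y+h,x:x+w],None,fx=k,fy=k,interpolation=cv2.INTER_CUBIC)
a=f(t,140,150,80,100,5);b=f(t,270,150,80,100,5)
cv2.imwrite('pics/t1.png',np.hstack([a,b]))
```

```text
(no output)
```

View pics/s1.png

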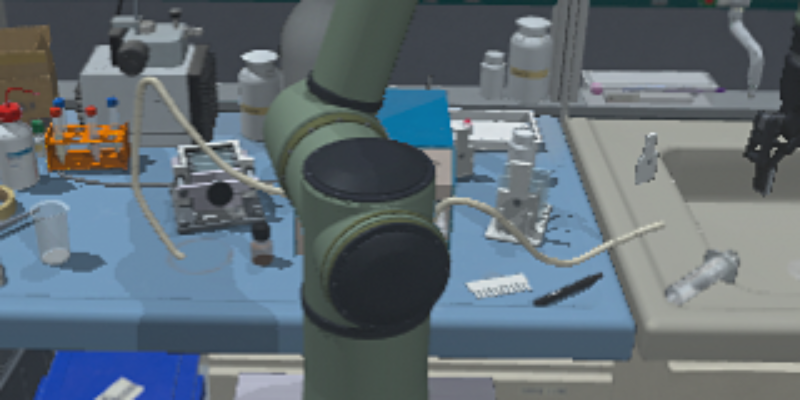

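View pics/t1.png

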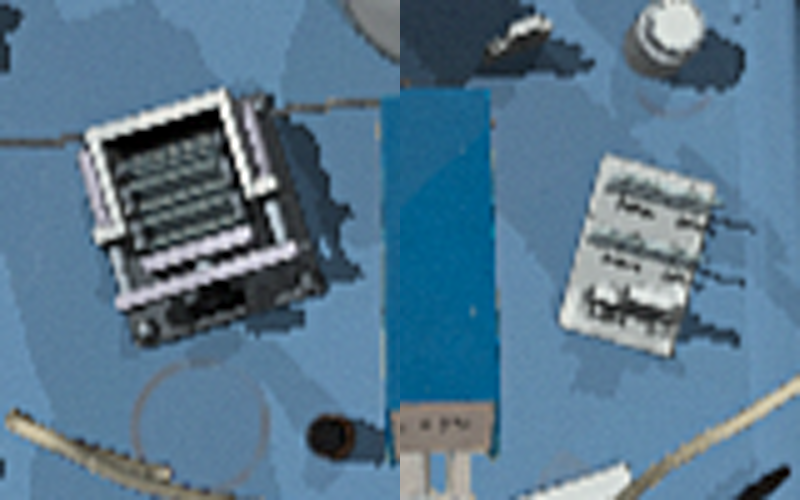

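```bash
cat > m.py <<'E'
from h import *
np.set_printoptions(precision=4,suppress=True)
fr=[grab('top') for _ in range(8)]
d=np.mean([f[1] for f in fr],0); im=np.mean([f[0].astype(float) for f in fr],0)
np.savez('top.npz',d=d,im=im)
W=cloud('top',d).reshape(-1,3); 
def sel(c,r,z0,z1): 
    m=(np.hypot(W[:,0]-c[0],W[:,1]-c[1])<r)&(W[:,2]>z0)&(W[:,2]<z1); return W[m]
def rect(P): 
    r=cv2.minAreaRect((P[:,:2]*1000).astype(np.float32)); return np.array(r[0]),np.array(r[1]),r[2]
print('bench z',np.nanmedian(sel((.35,.3),.03,-.05,.05)[:,2]))
for c,r,z0,z1 in [((.48,-.223),.05,.1,.15),((.52,-.24),.09,.07,.09),((.52,-.24),.09,.004,.02),((.669,-.153),.03,.01,.2),((.667,-.47),.04,.01,.2),((.54,.24),.11,.075,.095),((.54,.24),.12,.008,.1)]:
    P=sel(c,r,z0,z1); print(c,z0,len(P)); 
    if len(P)>3: print('   ',rect(P),P.mean(0),'zmax',P[:,2].max())
P=sel((.48,-.223),.05,.1,.15);print(P)
E
python3 m.py
```

```text
bench z 0.0008430209821528312
(0.48, -0.223) 0.1 38
    (array([ 477.06  , -225.4961]), array([29.7477,  9.8314]), 72.63304901123047) [ 0.4765 -0.224   0.1243] zmax 0.13008566582522474
(0.52, -0.24) 0.07 102
    (array([ 514.6959, -234.3374]), array([72.9742, 87.3492]), 72.07501220703125) [ 0.5165 -0.2357  0.0786] zmax 0.08994533242102087
(0.52, -0.24) 0.004 567
    (array([ 515.8654, -263.2807]), array([132.6353, 144.5331]), 72.56204986572266) [ 0.5143 -0.2402  0.0084] zmax 0.019197136013212157
(0.669, -0.153) 0.01 72
    (array([ 677.3104, -152.8575]), array([37.5476, 51.2619]), 14.309308052062988) [ 0.6641 -0.1524  0.0672] zmax 0.19151151582018566
(0.667, -0.47) 0.01 51
    (array([ 668.3121, -477.9622]), array([55.2645, 51.6235]), 86.60901641845703) [ 0.6569 -0.4631  0.0662] zmax 0.1880088443670518
(0.54, 0.24) 0.075 475
    (array([551.1578, 247.5217]), array([140.7959, 127.3825]), 15.845198631286621) [0.5677 0.2531 0.0808] zmax 0.08577451559727667
(0.54, 0.24) 0.008 1706
    (array([554.3671, 233.9211]), array([156.3119, 167.8907]), 12.370173454284668) [0.5496 0.2432 0.0529] zm
[... 349 characters left out ...]
 0.4785 -0.223   0.1286]
 [ 0.4785 -0.2264  0.1279]
 [ 0.4784 -0.2295  0.1285]
 [ 0.4783 -0.2328  0.1287]
 [ 0.4782 -0.2359  0.1291]
 [ 0.4772 -0.2105  0.1031]
 [ 0.4762 -0.2116  0.1171]
 [ 0.4757 -0.2137  0.1243]
 [ 0.4754 -0.2163  0.1284]
 [ 0.4753 -0.2195  0.1293]
 [ 0.4753 -0.2229  0.1284]
 [ 0.4751 -0.226   0.1291]
 [ 0.4752 -0.2297  0.1269]
 [ 0.4751 -0.2329  0.1271]
 [ 0.475  -0.2362  0.1272]
 [ 0.4748 -0.2389  0.1301]
 [ 0.4736 -0.2203  0.1037]
 [ 0.4725 -0.2242  0.1199]
 [ 0.4719 -0.226   0.1285]
 [ 0.4718 -0.229   0.13  ]
 [ 0.4717 -0.2324  0.1293]
 [ 0.4717 -0.2358  0.1284]
 [ 0.4717 -0.2394  0.1265]
 [ 0.4697 -0.2327  0.1079]
 [ 0.4692 -0.2345  0.1167]
 [ 0.4686 -0.2361  0.1258]]
```

```bash
cat > c.py <<'E'
from h import *
import sys
np.set_printoptions(precision=4,suppress=True,linewidth=150)
Z=np.load('top.npz'); W=cloud('top',Z['d']).reshape(-1,3)
m=(np.hypot(W[:,0]-.55,W[:,1]-.245)<.13)&(W[:,2]>.006); P=W[m]; I=Z['im'].reshape(-1,3)[m]
yaw=np.radians(float(sys.argv[1])); o=np.array([.516,.236])
c,s=np.cos(yaw),np.sin(yaw)
L=(P[:,:2]-o)@np.array([[c,-s],[s,c]]) 
hi=(P[:,2]>.076)
print('wall tops x,y range', np.percentile(L[hi],[0,1,2,98,99,100],axis=0).T)
b=(P[:,2]>.045)&(P[:,2]<.075)&(L[:,0]<.02); print('bar',np.percentile(L[b],[0,5,95,100],axis=0).T,)
# straight wall inner/outer edges vs x for yaw check
for x in (.05,.07,.09,.105,.115):
    k=hi&(abs(L[:,0]-x)<.006); ys=np.sort(L[k,1]); print(x,ys[:3],ys[-3:], ys[ys<-.03].max() if any(ys<-.03) else 0, ys[ys>.03].min() if any(ys>.03) else 0)
print('profile x: meanz,maxz, rgb  |y|<30')
for x in np.arange(-.05,.125,.003):
    k=(abs(L[:,1])<.030)&(abs(L[:,0]-x)<.002)
    if k.sum(): print('%.3f'%x,k.sum(),P[k,2].mean().round(3),np.percentile(P[k,2],90).round(3),I[k].mean(0).round())
E
python3 c.py 15.8
python3 - <<'E'
import cv2,numpy as np,sys
sys.path.insert(0,'.')
from h import *
im=np.load('top.npz')['im'].astype(np.uint8)[:,:,::-1]
yaw=np.radians(15.8);c,s=np.cos(yaw),np.sin(yaw);o=np.array([.516,.236])
g=np.array([[-.05,.07],[-.05,-.07],[.13,-.07],[.13,.07]])
w=g@np.array([[c,s],[-s,c]])+o
p=pix('top',np.c_[w,np.full(4,.082)]).astype(np.float32)
H=cv2.getPerspectiveTransform(p,np.float32([[0,540],[420,540],[420,0],[0,0]]))
cv2.imwrite('pics/rect.png',cv2.warpPerspective(im,H,(420,540),flags=cv2.INTER_CUBIC))
E
```

```text
wall tops x,y range [[-0.0936 -0.0777 -0.0596  0.1384  0.1513  0.1608]
 [-0.1253 -0.1065 -0.1032  0.1047  0.1141  0.1247]]
bar [[-0.0337 -0.0288  0.0139  0.02  ]
 [-0.0624 -0.0565  0.0582  0.0642]]
0.05 [-0.1166 -0.1068 -0.1059] [0.0485 0.0593 0.1247] -0.030056741666654885 0.033253396458615594
0.07 [-0.1141 -0.0963 -0.0734] [0.1102 0.1107 0.1199] -0.03157953615647462 0.03405185286051903
0.09 [-0.1116 -0.1036 -0.0848] [0.0499 0.0505 0.0545] -0.039548539486661136 0.035121815979367386
0.105 [-0.103  -0.0866 -0.0812] [0.0629 0.0767 0.0882] -0.0304410526747249 0.030039206458305334
0.115 [-0.1018 -0.0526 -0.0357] [0.0435 0.0498 0.0719] -0.035652014933065024 0.04347455587357151
profile x: meanz,maxz, rgb  |y|<30
-0.050 3 0.222 0.248 [41. 44. 46.]
-0.047 1 0.261 0.261 [12. 12. 14.]
-0.044 3 0.241 0.261 [32. 34. 36.]
-0.038 10 0.01 0.012 [38. 47. 55.]
-0.035 31 0.027 0.07 [44. 49. 53.]
-0.032 36 0.047 0.079 [39. 41. 43.]
-0.029 25 0.058 0.08 [33. 34. 36.]
-0.026 23 0.078 0.213 [40. 42. 45.]
-0.023 13 0.062 0.075 [37. 40. 42.]
-0.020 13 0.055 0.07 [27. 29. 31.]
-0.017 18 0.047 0.07 [40. 43. 45
[... 869 characters left out ...]
. 78.]
0.064 9 0.102 0.119 [107. 121. 121.]
0.067 1 0.263 0.263 [214. 221. 218.]
0.070 36 0.059 0.074 [73. 86. 89.]
0.073 24 0.067 0.075 [76. 89. 92.]
0.076 29 0.075 0.081 [ 87.  99. 101.]
0.079 9 0.081 0.082 [105. 115. 115.]
0.085 1 0.191 0.191 [160. 170. 176.]
0.088 2 0.102 0.173 [ 68.  86. 101.]
0.091 10 0.013 0.014 [83. 93. 95.]
0.094 78 0.039 0.072 [23. 24. 25.]
0.097 85 0.055 0.08 [18. 19. 19.]
0.100 20 0.082 0.083 [184. 187. 184.]
0.103 21 0.088 0.085 [217. 220. 218.]
0.106 17 0.089 0.085 [201. 207. 207.]
0.109 3 0.118 0.169 [147. 164. 175.]
0.115 1 0.19 0.19 [ 87. 122. 152.]
0.118 1 0.192 0.192 [ 89. 123. 153.]
0.121 2 0.191 0.191 [ 90. 123. 154.]
0.124 2 0.192 0.192 [ 89. 123. 154.]
```

View pics/rect.png

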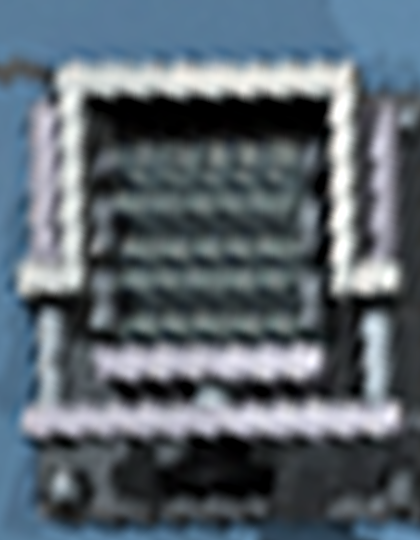

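```bash
cat > c2.py <<'E'
from h import *
np.set_printoptions(precision=4,suppress=True,linewidth=150)
fr=[grab('top') for _ in range(9)]
D=np.array([f[1] for f in fr]); D[D<=0]=np.nan
d=np.nanmedian(D,0); im=np.mean([f[0].astype(float) for f in fr],0); np.savez('top2.npz',d=d,im=im)
W=cloud('top',d).reshape(-1,3)
m=(np.hypot(W[:,0]-.55,W[:,1]-.245)<.11); P=W[m]
hi=(P[:,2]>.0785)&(P[:,2]<.088)
r=cv2.minAreaRect((P[hi,:2]*1000).astype(np.float32)); print(r)
o=np.array([.516,.236])
g=im.astype(np.float32).mean(2)
for yd in (14.5,15.5,16.5,17.5):
    yaw=np.radians(yd);c,s=np.cos(yaw),np.sin(yaw)
    def prof(xs,ys):
        X,Y=np.meshgrid(xs,ys,indexing='ij')
        w=np.stack([o[0]+c*X-s*Y,o[1]+s*X+c*Y,np.full(X.shape,.082)],-1)
        p=pix('top',w).astype(np.float32).reshape(*X.shape,2)
        return cv2.remap(g,p[...,0],p[...,1],cv2.INTER_LINEAR)
    xs=np.arange(-.06,.13,.001)
    A=prof(xs,np.arange(-.035,.0351,.002)).mean(1)
    ys=np.arange(-.075,.076,.001)
    B=prof(np.arange(.045,.095,.002),ys).mean(0)
    print(yd,'sharp',np.abs(np.diff(A)).max().round(1),np.abs(np.diff(B)).max().round(1))
    if yd==15.5: 
        print('x',[(int(round(x*1000)),int(a)) for x,a in zip(xs,A) if x>-.015][::1]); print('y',[(int(round(y*1000)),int(a)) for y,a in zip(ys,B)])
        E=prof(xs,np.r_[np.arange(-.049,-.0439,.001)]).mean(1);F=prof(xs,np.arange(.044,.0491,.001)).mean(1)
        print('front ends',[(int(round(x*1000)),int(a),int(b)) for x,a,b in zip(xs,E,F) if .02<x<.045])
E
python3 c2.py
```

```text
((551.3214721679688, 248.03329467773438), (141.0046844482422, 126.23082733154297), 15.235286712646484)
14.5 sharp 44.3 51.4
15.5 sharp 45.5 52.0
x [(-15, 103), (-14, 136), (-13, 163), (-12, 181), (-11, 194), (-10, 203), (-9, 204), (-8, 197), (-7, 182), (-6, 162), (-5, 139), (-4, 114), (-3, 87), (-2, 63), (-1, 48), (0, 40), (1, 39), (2, 48), (3, 72), (4, 108), (5, 144), (6, 169), (7, 186), (8, 198), (9, 206), (10, 208), (11, 201), (12, 186), (13, 165), (14, 139), (15, 111), (16, 83), (17, 62), (18, 56), (19, 67), (20, 85), (21, 99), (22, 104), (23, 102), (24, 95), (25, 84), (26, 72), (27, 61), (28, 55), (29, 54), (30, 55), (31, 58), (32, 63), (33, 73), (34, 86), (35, 100), (36, 108), (37, 109), (38, 104), (39, 94), (40, 81), (41, 68), (42, 58), (43, 57), (44, 68), (45, 83), (46, 97), (47, 104), (48, 103), (49, 97), (50, 88), (51, 76), (52, 66), (53, 59), (54, 57), (55, 58), (56, 61), (57, 65), (58, 71), (59, 82), (60, 94), (61, 104), (62, 107), (63, 103), (64, 96), (65, 87), (66, 76), (67, 67), (68, 64), (69, 68), (70, 75), (71, 80), (72, 82), (73, 82), (74, 85), (75, 90), (76, 97), (
[... 1929 characters left out ...]
1, 144), (52, 141), (53, 152), (54, 169), (55, 181), (56, 184), (57, 179), (58, 168), (59, 155), (60, 140), (61, 124), (62, 114), (63, 111), (64, 113), (65, 115), (66, 117), (67, 119), (68, 121), (69, 123), (70, 124), (71, 124), (72, 124), (73, 123), (74, 123), (75, 123)]
front ends [(20, 42, 47), (21, 40, 46), (22, 39, 45), (23, 37, 43), (24, 35, 40), (25, 33, 35), (26, 30, 30), (27, 28, 23), (28, 27, 17), (29, 32, 20), (30, 42, 34), (31, 55, 50), (32, 83, 78), (33, 122, 113), (34, 158, 149), (35, 187, 179), (36, 200, 195), (37, 203, 203), (38, 206, 210), (39, 201, 206), (40, 190, 198), (41, 180, 190), (42, 172, 182), (43, 166, 178), (44, 161, 181)]
16.5 sharp 45.7 51.6
17.5 sharp 44.3 52.7
```

```bash
cat > mv.py <<'E'
from h import *
import sys
np.set_printoptions(precision=3,suppress=True)
# goal: x y z psi(deg)
def go(x,y,z,psi):
    s=robot.observe(); R0=R.from_quat(s['tool_rot']); 
    G=R.from_euler('z',psi,degrees=True)*R.from_euler('x',180,degrees=True)
    print('shift',R0.inv().apply(np.array([x,y,z])-s['tcp_pos'])/.04,'turn',(R0.inv()*G).as_rotvec(degrees=True)/8)
    print('t',s['time_s'],'tcp',s['tcp_pos'],'F',s['wrist_force'],s['moment'],'grip',s['grip_width'],s['gripper_force'],s['joint_pos'])
if __name__=='__main__': go(*map(float,sys.argv[1:5]))
E
python3 mv.py .4775 -.2253 .2 72.6
```

```text
shift [ 8.853 -3.96  -0.037] turn [ 0.    -0.    -6.248]
t 1.95 tcp [ 0.212 -0.508  0.198] F [ 0.354  0.091 -0.358] [-0.041  0.001 -0.009] grip 1.0044612706691882 0.0 [-1.31   0.326 -0.193  1.052  0.     1.437]
```

Candidates in the top picture are the plate in the rack at px (314,210), the plate by the sink at (379,157) and the plate behind the pump at (291,159). I choose the rack one: its tab top is at z = 0.128, 30 x 10 mm, as described. I'll check it in a close crop.

Run:
```python
import cv2,numpy as np
t=cv2.imread('pics/top0.png');s=cv2.imread('pics/side0.png')
f=lambda im,x,y,w,h,k:cv2.resize(im[y:y+h,x:x+w],None,fx=k,fy=k,interpolation=cv2.INTER_CUBIC)
cv2.imwrite('pics/crop2.png',np.hstack([f(t,290,175,50,50,8),f(s,300,175,50,50,8)]))
```

```text
(no output)
```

View pics/crop2.png

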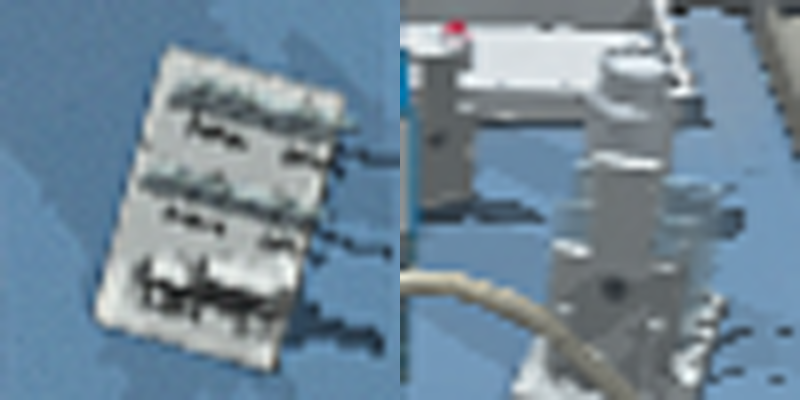

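apply_moves([
  [[-1,8.85,-3.96,0,0,0,-6.25],[-1,8.85,-3.96,0,0,0,-6.25],[-1,8.85,-3.96,0,0,0,-6.25],[-1,8.85,-3.96,0,0,0,-6.25],[-1,8.85,-3.96,0,0,0,-6.25],[-1,8.85,-3.96,0,0,0,-6.25],[-1,8.85,-3.96,0,0,0,-6.25],[-1,8.85,-3.96,0,0,0,-6.25],[-1,8.85,-3.96,0,0,0,-6.25],[-1,8.85,-3.96,0,0,0,-6.25],[-1,8.85,-3.96,0,0,0,-6.25],[-1,8.85,-3.96,0,0,0,-6.25]],
])

```text
time_s: 3.15
tcp_pos: [0.4766, -0.2264, 0.1985]
tool_rot: [0.806, 0.591, -0.0, -0.0]
wrist_force: [0.1, -0.4, -0.7]
grip_width: 0.997
gripper_force: 0.0
```

The crop shows the rack spacer standing in the front slot with its tab at side px (338,190), and the two glass plates behind it. The choice is confirmed.

apply_moves([
  [[-1,0,0,1,0,0,0],[-1,0,0,2,0,0,0],[-1,0,0,2.5,0,0,0],[-1,0,0,2.65,0,0,0],[-1,0,0,2.65,0,0,0],[-1,0,0,2.65,0,0,0],[0.5,0,0,2.65,0,0,0],[1,0,0,2.65,0,0,0],[1,0,0,2.65,0,0,0],[1,0,0,2.65,0,0,0],[1,0,0,2.65,0,0,0],[1,0,0,2.65,0,0,0],[1,0,0,2.65,0,0,0],[1,0,0,2.65,0,0,0],[1,0,0,2.65,0,0,0]],
])

```text
time_s: 4.65
tcp_pos: [0.4777, -0.2255, 0.0928]
tool_rot: [0.806, 0.592, 0.0, 0.0]
wrist_force: [-0.1, 0.2, 4.1]
grip_width: 0.08
gripper_force: 59.0
```

apply_moves([
  [[1,0,0,-0.25,0,0,0],[1,0,0,-0.5,0,0,0],[1,0,0,-1,0,0,0],[1,0,0,-2,0,0,0],[1,0,0,-3,0,0,0],[1,0,0,-4,0,0,0],[1,0,0,-5,0,0,0],[1,0,0,-6,0,0,0],[1,0,0,-6,0,0,0],[1,0,0,-6,0,0,0]],
])

```text
time_s: 5.65
tcp_pos: [0.4776, -0.2255, 0.3336]
tool_rot: [0.806, 0.592, 0.0, 0.001]
wrist_force: [0.7, -0.5, -1.4]
grip_width: 0.08
gripper_force: 58.8
```

```bash
python3 - <<'E'
from h import *
im,d=grab('side','s3.png'); s=robot.observe()
p=pix('side',s['tcp_pos'])[0]; print(p,s['tcp_pos'],s['wrist_force'],s['grip_width'],s['gripper_force'])
x,y=int(p[0])-60,int(p[1])-50; cv2.imwrite('pics/s3c.png',cv2.resize(im[y:y+110,x:x+130,::-1],None,fx=5,fy=5,interpolation=cv2.INTER_CUBIC)); print(x,y)
E
python3 mv.py .6023 .2617 .33 105.6
```

```text
[332.7896418  143.22297997] [ 0.47701483 -0.22511516  0.33217196] [ 0.79627772  0.33462935 -1.53794905] 0.07842101749050401 58.77448417246342
272 93
shift [12.55  -0.646  0.056] turn [-0.004 -0.002 -4.123]
t 5.7 tcp [ 0.477 -0.225  0.332] F [ 0.796  0.335 -1.538] [ 0.015  0.041 -0.046] grip 0.07842101749050401 58.77448417246342 [-0.581  0.233  0.019  1.357 -0.     1.293]
```

View pics/s3c.png

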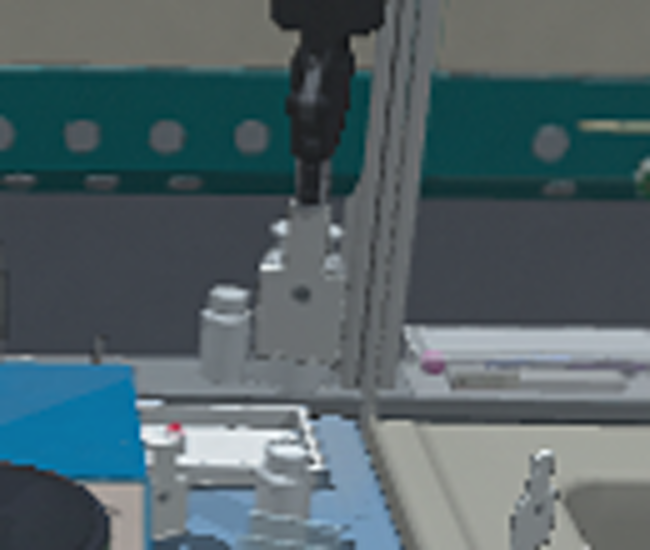

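The spacer hangs upright, tab in the fingers at crop (310,200), plate at (302,300), clear of the rack. Next I carry it over the caster.

apply_moves([
  [[1,1,-0.05,0,0,0,-0.4],[1,2,-0.1,0,0,0,-0.8],[1,3,-0.2,0,0,0,-1.2],[1,4,-0.25,0,0,0,-1.5],[1,5,-0.3,0,0,0,-1.8],[1,6,-0.35,0,0,0,-2.1],[1,7,-0.4,0,0,0,-2.4],[1,8,-0.45,0,0,0,-2.8],[1,9,-0.5,0,0,0,-3.2],[1,10,-0.55,0,0,0,-3.5],[1,11,-0.6,0,0,0,-3.8],[1,11.8,-0.62,0,0,0,-4.0],[1,12.4,-0.65,0,0,0,-4.12],[1,12.55,-0.65,0,0,0,-4.12],[1,12.55,-0.65,0,0,0,-4.12],[1,12.55,-0.65,0,0,0,-4.12]],
])

```text
time_s: 7.3
tcp_pos: [0.6021, 0.2604, 0.3316]
tool_rot: [0.605, 0.796, -0.001, -0.0]
wrist_force: [-0.5, 0.2, -1.0]
grip_width: 0.076
gripper_force: 58.8
```

```bash
python3 mv.py .6023 .2617 .2 105.6
```

```text
shift [0.031 0.02  3.29 ] turn [-0.014  0.005 -0.009]
t 7.3 tcp [0.602 0.26  0.332] F [-0.507  0.166 -0.968] [ 0.003 -0.004  0.012] grip 0.07637615631366179 58.79369521513581 [ 0.296  0.508  0.419  1.484 -0.001  1.596]
```

apply_moves([
  [[1,0.03,0.02,1,0,0,0],[1,0.03,0.02,2,0,0,0],[1,0.03,0.02,3,0,0,0],[1,0.03,0.02,3.5,0,0,0],[1,0.03,0.02,3.75,0,0,0],[1,0.03,0.02,3.75,0,0,0],[1,0.03,0.02,3.75,0,0,0]],
])

```text
time_s: 8.0
tcp_pos: [0.6039, 0.2625, 0.1841]
tool_rot: [0.605, 0.796, 0.001, 0.001]
wrist_force: [0.5, -0.4, -1.0]
grip_width: 0.076
gripper_force: 58.8
```

```bash
python3 - <<'E'
from h import *
im,d=grab('side'); im2,d2=grab('top'); s=robot.observe()
f=lambda im,p,w,h,k:cv2.resize(im[int(p[1])-h//2:int(p[1])+h//2,int(p[0])-w//2:int(p[0])+w//2,::-1],None,fx=k,fy=k,interpolation=cv2.INTER_CUBIC)
p=s['tcp_pos']-[0,0,.08]; a,b=pix('side',p)[0],pix('top',p)[0]; print(a,b)
cv2.imwrite('pics/s4c.png',np.hstack([f(im,a,66,80,6),f(im2,b,66,80,6)]))
E
python3 mv.py .6023 .2617 .155 105.6
```

```text
[202.46604569 183.4273656 ] [170.52953846 175.11403847]
shift [-0.017 -0.058  0.738] turn [ 0.024 -0.    -0.005]
t 8.1 tcp [0.604 0.263 0.185] F [ 0.084 -0.211 -1.136] [ 0.016 -0.074 -0.011] grip 0.07399444748294395 58.818540908396244 [ 0.299  0.537  0.1    1.13  -0.     1.598]
```

View pics/s4c.png

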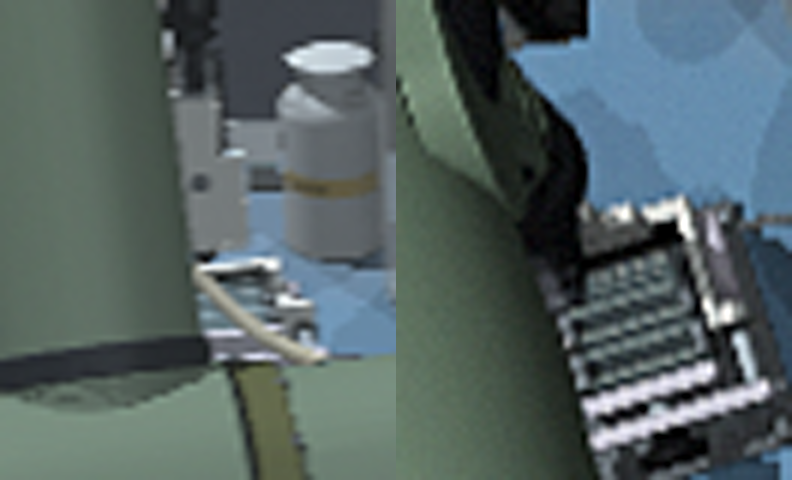

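The pictures show the plate upright above the rear gap (side crop px (215,230)), and the row thick, thick, thin with a black gap at the back. I lower it in small steps while watching the force.

apply_moves([
  [[1,0,-0.03,0.2,0,0,0],[1,0,-0.03,0.4,0,0,0],[1,0,-0.03,0.5,0,0,0],[1,0,-0.03,0.6,0,0,0],[1,0,-0.03,0.7,0,0,0],[1,0,-0.03,0.7,0,0,0]],
])

```text
time_s: 8.7
tcp_pos: [0.6014, 0.2624, 0.1537]
tool_rot: [0.605, 0.796, -0.0, -0.0]
wrist_force: [-0.5, 0.9, -0.4]
grip_width: 0.078
gripper_force: 58.8
```

apply_moves([
  [[1,0,0,0.2,0,0,0],[1,0,0,0.4,0,0,0],[1,0,0,0.6,0,0,0],[1,0,0,0.8,0,0,0],[1,0,0,1.0,0,0,0],[1,0,0,1.0,0,0,0]],
])

```text
time_s: 9.3
tcp_pos: [0.6008, 0.2622, 0.1127]
tool_rot: [0.605, 0.796, -0.001, -0.001]
wrist_force: [-0.6, -0.3, -1.1]
grip_width: 0.078
gripper_force: 58.8
```

```bash
python3 mv.py .6023 .2617 .099 105.6
```

```text
shift [-0.023  0.034  0.343] turn [-0.02   0.001 -0.003]
t 9.3 tcp [0.601 0.262 0.113] F [-0.626 -0.333 -1.087] [-0.007  0.035 -0.047] grip 0.0783421215387235 58.81048729643226 [ 0.299  0.584 -0.009  0.981 -0.     1.598]
```

apply_moves([
  [[1,0,0,0.15,0,0,0],[1,0,0,0.25,0,0,0],[1,0,0,0.32,0,0,0],[1,0,0,0.37,0,0,0],[1,0,0,0.37,0,0,0],[1,0,0,0.37,0,0,0]],
])

```text
time_s: 9.9
tcp_pos: [0.6019, 0.2626, 0.0998]
tool_rot: [0.605, 0.796, 0.0, 0.0]
wrist_force: [-0.4, -0.5, -0.1]
grip_width: 0.075
gripper_force: 58.8
```

apply_moves([
  [[1,0,0,0.03,0,0,0],[1,0,0,0.06,0,0,0],[1,0,0,0.06,0,0,0]],
])

```text
time_s: 10.2
tcp_pos: [0.6017, 0.2625, 0.0971]
tool_rot: [0.605, 0.796, -0.0, -0.0]
wrist_force: [-0.1, 0.1, -0.5]
grip_width: 0.073
gripper_force: 58.8
```

apply_moves([
  [[1,0,0,0.03,0,0,0],[1,0,0,0.05,0,0,0],[1,0,0,0.05,0,0,0]],
])

```text
time_s: 10.5
tcp_pos: [0.6031, 0.263, 0.0968]
tool_rot: [0.605, 0.796, 0.001, 0.001]
wrist_force: [0.1, 0.5, 5.1]
grip_width: 0.074
gripper_force: 59.9
```

apply_moves([
  [[0.6,0,0,-0.02,0,0,0],[0.3,0,0,-0.02,0,0,0],[0,0,0,-0.02,0,0,0],[0,0,0,-0.02,0,0,0],[0,0,0,-0.02,0,0,0],[0,0,0,-0.02,0,0,0],[0,0,0,-0.02,0,0,0],[0,0,0,-0.02,0,0,0]],
])

```text
time_s: 11.3
tcp_pos: [0.6018, 0.2626, 0.0961]
tool_rot: [0.605, 0.796, -0.0, -0.0]
wrist_force: [-0.1, -0.2, -0.3]
grip_width: 0.501
gripper_force: 0.0
```

apply_moves([
  [[0,0,0,-0.5,0,0,0],[0,0,0,-1.2,0,0,0],[0,0,0,-2.2,0,0,0],[0,0,0,-3,0,0,0],[0,0,0,-3,0,0,0],[0,0,0,-3,0,0,0]],
])

```text
time_s: 11.9
tcp_pos: [0.6024, 0.2627, 0.2169]
tool_rot: [0.605, 0.796, 0.001, 0.001]
wrist_force: [-0.8, -0.0, -0.6]
grip_width: 0.496
gripper_force: 0.0
```

```bash
python3 - <<'E'
from h import *
yaw=np.radians(15.6);c,s=np.cos(yaw),np.sin(yaw)
w=lambda x,y:np.array([.516+c*x-s*y,.236+s*x+c*y])
print('push start',w(-.065,.0016))
E
python3 mv.py 0.453 0.220 .22 195.6
```

```text
push start [0.45296416 0.22006127]
shift [-0.026 -3.884 -0.084] turn [  0.012   0.011 -11.252]
t 11.9 tcp [0.602 0.263 0.217] F [-0.847 -0.017 -0.601] [ 0.002 -0.046 -0.014] grip 0.4964536077503116 0.0 [0.299 0.52  0.153 1.202 0.    1.598]
```

apply_moves([
  [[1,0,-1,0,0,0,-1],[1,0,-2,0,0,0,-2],[1,0,-3,0,0,0,-3],[1,0,-3.88,0,0,0,-4],[1,0,-3.88,0,0,0,-5],[1,0,-3.88,0,0,0,-6],[1,0,-3.88,0,0,0,-7],[1,0,-3.88,0,0,0,-8],[1,0,-3.88,0,0,0,-9],[1,0,-3.88,0,0,0,-10],[1,0,-3.88,0,0,0,-11],[1,0,-3.88,0,0,0,-11.25],[1,0,-3.88,0,0,0,-11.25],[1,0,-3.88,0,0,0,-11.25]],
])

```text
time_s: 13.3
tcp_pos: [0.4516, 0.2206, 0.215]
tool_rot: [-0.135, 0.991, -0.0, -0.001]
wrist_force: [-0.1, -0.2, -0.6]
grip_width: -0.002
gripper_force: 0.0
```

```bash
python3 - <<'E'
from h import *
im2,d2=grab('top'); W=cloud('top',d2)
f=lambda im,p,w,h,k:cv2.resize(im[int(p[1])-h//2:int(p[1])+h//2,int(p[0])-w//2:int(p[0])+w//2,::-1],None,fx=k,fy=k,interpolation=cv2.INTER_CUBIC)
cv2.imwrite('pics/t5.png',f(im2,(178,185),80,80,7))
m=(abs(W[...,0]-.602)<.03)&(abs(W[...,1]-.262)<.03)&(W[...,2]>.1)&(W[...,2]<.15)
P=W[m]; print(len(P),P.mean(0) if len(P) else '', np.percentile(P[:,2],[50,90]) if len(P) else '')
if len(P)>4: print(cv2.minAreaRect((P[:,:2]*1000).astype(np.float32)))
E
python3 mv.py 0.453 0.220 .045 195.6
```

```text
49 [0.60005681 0.26266094 0.12534477] [0.1300966  0.13537995]
((600.9028930664062, 263.5447998046875), (10.6166353225708, 29.856748580932617), 14.316946983337402)
shift [-0.032 -0.025  4.256] turn [-0.    -0.011 -0.008]
t 13.35 tcp [0.452 0.221 0.215] F [-1.193 -0.905 -1.223] [-0.007 -0.022 -0.003] grip -0.0012491179874225163 0.0 [ 0.307  0.229 -0.282  1.062 -0.     0.036]
```

View pics/t5.png

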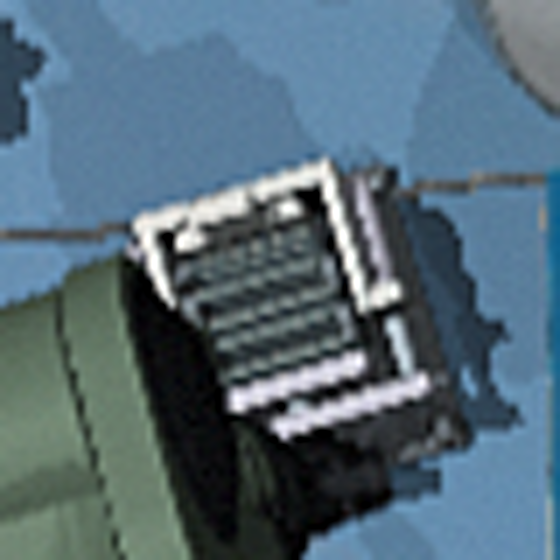

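The spacer stands in the rear gap, with its shoulders visible at px (190,235) and (290,205) and its tab top at z of about 0.13. Next I go down in front of the knob.

apply_moves([
  [[1,0,0,1,0,0,0],[1,0,0,2,0,0,0],[1,0,0,3,0,0,0],[1,0,0,3.6,0,0,0],[1,0,0,4,0,0,0],[1,0,0,4.25,0,0,0],[1,0,0,4.25,0,0,0],[1,0,0,4.25,0,0,0]],
])

```text
time_s: 14.15
tcp_pos: [0.4527, 0.221, 0.0466]
tool_rot: [-0.135, 0.991, 0.0, 0.0]
wrist_force: [-0.1, 0.3, -0.1]
grip_width: 0.0
gripper_force: 0.0
```

```bash
python3 mv.py 0.4719 0.2253 .045 195.6
```

```text
shift [-0.49  -0.025  0.039] turn [ 0.     0.004 -0.004]
t 14.15 tcp [0.453 0.221 0.047] F [-0.058  0.345 -0.073] [ 0.01  -0.018 -0.01 ] grip 4.878613672937049e-05 0.0 [ 0.308  0.403 -0.518  0.65   0.     0.036]
```

apply_moves([
  [[1,-0.2,0,0,0,0,0],[1,-0.4,0,0,0,0,0],[1,-0.5,0,0,0,0,0],[1,-0.6,0,0,0,0,0],[1,-0.7,0,0,0,0,0],[1,-0.8,0,0,0,0,0],[1,-0.8,0,0,0,0,0]],
])

```text
time_s: 14.85
tcp_pos: [0.4825, 0.2293, 0.0459]
tool_rot: [-0.136, 0.991, -0.0, -0.001]
wrist_force: [-3.1, -1.3, 3.2]
grip_width: -0.001
gripper_force: 2.6
```

apply_moves([
  [[1,-0.06,0,0,0,0,0],[1,-0.12,0,0,0,0,0],[1,-0.18,0,0,0,0,0],[1,-0.24,0,0,0,0,0],[1,-0.3,0,0,0,0,0],[1,-0.36,0,0,0,0,0],[1,-0.42,0,0,0,0,0],[1,-0.48,0,0,0,0,0],[1,-0.48,0,0,0,0,0]],
])

```text
time_s: 15.75
tcp_pos: [0.5003, 0.2344, 0.0458]
tool_rot: [-0.136, 0.991, -0.0, -0.001]
wrist_force: [-5.5, -0.5, 4.9]
grip_width: -0.001
gripper_force: 4.1
```

```bash
python3 mv.py 0.5 0.23 .045 195.6
```

```text
shift [ 0.038 -0.103  0.021] turn [ 0.001 -0.019 -0.002]
t 15.75 tcp [0.5   0.234 0.046] F [-5.508 -0.546  4.851] [-0.311  1.278  0.017] grip -0.0009867809782660027 4.069533624860924 [ 0.304  0.481 -0.385  0.707  0.     0.032]
```

apply_moves([
  [[1,-0.04,0,0,0,0,0],[1,-0.08,0,0,0,0,0],[1,-0.12,0,0,0,0,0],[1,-0.12,0,0,0,0,0]],
])

```text
time_s: 16.15
tcp_pos: [0.5044, 0.2356, 0.0458]
tool_rot: [-0.136, 0.991, -0.0, -0.002]
wrist_force: [-8.1, -1.8, 6.0]
grip_width: -0.001
gripper_force: 4.8
```

apply_moves([
  [[1,-0.03,0,0,0,0,0],[1,-0.06,0,0,0,0,0],[1,-0.06,0,0,0,0,0]],
])

```text
time_s: 16.45
tcp_pos: [0.5064, 0.2361, 0.0458]
tool_rot: [-0.136, 0.991, -0.0, -0.002]
wrist_force: [-7.3, -1.8, 7.9]
grip_width: 0.001
gripper_force: 5.4
```

apply_moves([
  [[1,-0.03,0,0,0,0,0],[1,-0.06,0,0,0,0,0],[1,-0.06,0,0,0,0,0]],
])

```text
time_s: 16.75
tcp_pos: [0.5066, 0.2362, 0.0456]
tool_rot: [-0.136, 0.991, -0.0, -0.004]
wrist_force: [-12.5, -3.5, 11.0]
grip_width: -0.003
gripper_force: 8.7
```

apply_moves([
  [[1,-0.03,0,0,0,0,0],[1,-0.05,0,0,0,0,0],[1,-0.05,0,0,0,0,0],[1,-0.05,0,0,0,0,0],[1,-0.05,0,0,0,0,0]],
])

```text
time_s: 17.25
tcp_pos: [0.5067, 0.2362, 0.0455]
tool_rot: [-0.136, 0.991, -0.001, -0.005]
wrist_force: [-16.0, -5.5, 15.8]
grip_width: 0.0
gripper_force: 11.6
```

Run:
```python
from h import *
ims=[grab('top') for _ in range(5)]
im=np.mean([i[0].astype(float) for i in ims],0).astype(np.uint8); W=cloud('top',np.median([i[1] for i in ims],0))
f=lambda im,p,w,h,k:cv2.resize(im[int(p[1])-h//2:int(p[1])+h//2,int(p[0])-w//2:int(p[0])+w//2,::-1],None,fx=k,fy=k,interpolation=cv2.INTER_CUBIC)
cv2.imwrite('pics/t6.png',f(im,(178,185),80,80,7))
m=(abs(W[...,0]-.602)<.04)&(abs(W[...,1]-.262)<.03)&(W[...,2]>.115)&(W[...,2]<.15)
P=W[m]; print(len(P)); print(cv2.minAreaRect((P[:,:2]*1000).astype(np.float32)),np.median(P[:,2]))
s=robot.observe();print(s['time_s'],s['tcp_pos'],s['wrist_force'],np.abs(s['joint_velocities']).max())
```

```text
12
((604.6953125, 253.88339233398438), (8.993436813354492, 8.386919021606445), 25.72972297668457) 0.1314122160746818
17.5 [0.50668956 0.23619229 0.04556701] [-17.45869497  -4.71339966  14.88240403] 0.0016354564438402672
```

View pics/t6.png

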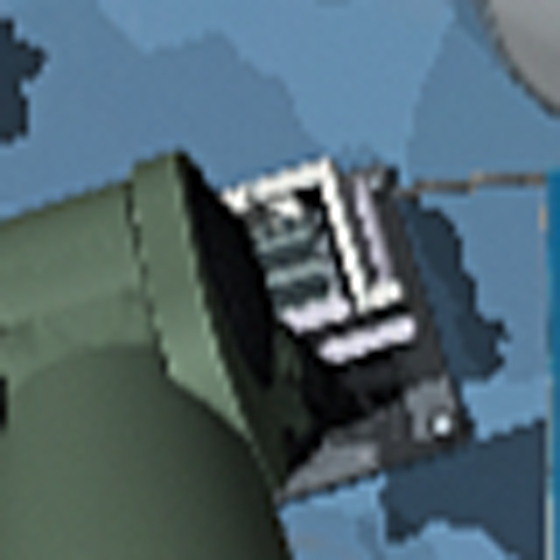

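The press plate at px (320,318) is in line with the wall front ends at (385,300). The pack is closed with the spacer at the back wall, and the push is steady at about 18 N horizontally.

```bash
python3 -c "
from station import robot
print(robot.sign_off())"
```

```text
the job is handed in; nothing more can be done
None
```

The job is handed in: the spacer stands released in the gap behind the thin cassette, and the arm is still pushing the knob with about 18 N. In the last picture the press plate looks flush and the pack closed; no verdict came back.

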